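# Fetch the specimen pot from behind the bottles

### The job

Clear the round bottle, the square bottle and the slender canister out of the wooden caddy onto the black rubber side mat, all three standing there together. Then fetch the low specimen pot from behind them and stand it on the microscope's stage, centred over the dark aperture. Then put each of the three back in the caddy, centred on its own cork coaster (the one it stood on at the start); keep everything upright and let go of everything at the end.

Things in the scene. Friction and masses are not known exactly. Their poses are not given: they have to be found in the camera images.
- bottle_round_mid (a point): Amber glass bottle with a paper label and a small black cap, 220 g. Plain cylinder 54 mm in diameter up to 76 mm above its base, then a shoulder and a 32 mm cap; 98 mm tall in all. The point is on its axis half-way up, 49 mm above its base; z up. Starts on the large round coaster. Best gripped 55 to 66 mm above the base so that the gripper's body clears the caps around.
- bottle_square_mid (a point): White plastic bottle of square section 48 x 48 mm up to 76 mm above its base, then a 30 mm grey round cap; 92 mm tall in all, 180 g. The point is on its axis half-way up, 46 mm above its base; x and y are square to its side faces, z up. Starts on the square coaster, turned at most 0.25 rad from it.
- canister_mid (a point): Slender plain aluminium canister, a straight cylinder 40 mm in diameter and 100 mm tall, 150 g. The point is on its axis half-way up, 50 mm above its base; z up. Starts on the small round coaster.
- pot_mid (a point): Low specimen pot, a glass dish with a white lid: cylinder 52 mm in diameter, 32 mm tall, 60 g. The point is on its axis half-way up, 16 mm above its base; z up. Starts on the caddy's bare floor at the far side (about +45 mm in the caddy's x), with one tall thing in front of it and one on each side.
- caddy: Flat dark wooden tray, fixed, 210 mm (x) x 270 mm (y), floor 6 mm thick with a rim 14 mm high. Origin: centre of its underside on the table; x points to its far side, z up. The three coasters lie at about (-55, 0), (30, 85) and (30, -85) mm in its frame, in any order. A small blue slide box and a low dark steel tin 40 mm across, both under 30 mm high, stand loose in its two near corners.
- coaster_round: Large round cork coaster, 74 mm in diameter, 3 mm thick, fixed in the caddy; place of the round bottle. Origin: centre of its underside (its top is 3 mm higher); axes as the caddy's.
- coaster_square: Square cork coaster, 68 x 68 mm, 3 mm thick, fixed in the caddy; place of the square bottle. Origin: centre of its underside (its top is 3 mm higher); axes as the caddy's.
- coaster_small: Small round cork coaster, 60 mm in diameter, 3 mm thick, fixed in the caddy; place of the canister. Origin: centre of its underside (its top is 3 mm higher); axes as the caddy's.
- side_mat: Black rubber mat, fixed flat on the table, to the left or right of the caddy: 290 mm (x) x 150 mm (y), 3 mm thick. Origin: centre of its underside; x along its long side, z up. It is the side area where the three stand while the pot is fetched.
- aperture (a point): Centre of the dark round aperture (28 mm across) in the microscope's stage, on the stage's upper face, z up. The stage is a level aluminium plate 120 x 120 mm, its top 76 mm above the table, with nothing standing above it; the home-built microscope below it is fixed to the table, on the other side of the caddy from the mat. The pot stands on the plate over the aperture and does not drop into it.

How it is judged:
By the outcome, as a careful person would: the job done as asked, in the order asked, and still so for the second after the job is handed in, with the robot touching nothing.
It also fails if it takes over 144 s, if anything falls off the work surface, if the arm or the gripper's body presses on something with over 40 N, if the wrist force passes 120 N, or if a joint passes its speed limit or range.

### The arm

A 7-joint arm with a two-finger parallel gripper is mounted at the origin on the work surface. World frame = base frame: x ahead of the robot, y to its left, z up, the work surface at z = 0. Lengths are in m, angles in rad, forces in N, time in s.
With the tool pointing down it reaches from about 0.4 to 0.85 m from the base axis. Payload 4.5 kg.
Tool frame: the origin (TCP) lies at the very end of the fingers, on their centre line; the grasp point (between the pads) lies 19 mm behind it (r.pinch_z is the distance from the TCP to the grasp point, in m); z points along the fingers, y is the line along which they close (so a half turn about z gives the same grasp; the last joint's range is limited). The gripper opens to 88 mm and grips with 3 to 60 N. Pads are 18 mm wide; open, the fingers measure 123 mm over their backs; the gripper's body (75 mm by 187 mm) begins 45 mm behind the grasp point.
Start: joints at [0.034, 0.689, -0.195, 1.565, 0.157, 0.902, -0.215], TCP at [0.625, 0, 0.208] pointing down, gripper open.
Joint ranges: [-3.01, 3.01], [-0.46, 2.08], [-1.47, 1.51], [0.13, 2.56], [-1, 4.14], [0.04, 2.09], [-2.66, 2.66]. Speed limits (rad/s): [2.57, 2.57, 3.14, 3.14, 3.14, 3.14, 3.14].

### API

Orientations are given as a unit quaternion [x, y, z, w].
In Python, from plant import r, cams gives the robot as it stands.
- The arm moves only by the shell command python3 -m pendant 'ROWS' [FORCE]. ROWS is JSON, a list of rows, each a list of 3 entries, a list of its own where there are three numbers: the closure, from -1 (fully open) to 1 (shut), then the shift along the tool's x, y, z in mm, then the turn, a rotation vector about the tool's x, y, z in degrees. A call has 1 to 8 rows; each row shifts and turns the commanded pose from where the row before left it, along the tool's axes as they then stand; what a row does not reach is not made up. A row lasts 1/8 s, in which the tool goes at most 62.5 mm and 10.7 degrees, less where a joint would pass 70% of its speed; a pose out of reach is approached as far as the arm can. A call with a gripper value outside its range is refused whole. The fingers move at their own pace and stop on an object; FORCE is the grip in N (left out, the last holds). Time passes only in rows, so rows that do not move let the fingers close. It gives the time, the measured TCP pose, the force, the opening and the grip force at its end, in the units of the state.
- r.get_state(): the state, without advancing time (a new reading comes with each control period).
- cams.snapshot(name): name is "scene" or "side" or "wrist"; returns a dict with "img" (384x512x3 uint8, red, green, blue), "camera_matrix" (3x3 intrinsics, pixels), "camera_from_world" (4x4, takes a point from world to camera coordinates); the wrist camera has in their place "tool_from_camera" (4x4, takes a point from camera to tool coordinates, whose origin is the TCP and whose axes are the flange's). Camera axes: x right, y up, looking along -z (the intrinsics and any distortion apply to the point x, -y, -z); pixel columns grow to the right and rows downward; lengths in m; the calibration is good to about 2 mm. A picture is of the moment at which its call begins: read the wrist's pose just before it. There is no depth.
- r.finish_job(): hands the job in; it is judged then, once.
The state is a dict: "clock": time; "q": joint angles; "qd": joint speeds; "joint_torque": joint torques, N m; "tool_pos": TCP position; "eef_rot": TCP orientation; "contact_force": force on the tool from outside, world axes, zero at the start; "moment": the same for the moment, N m; "opening": opening from 0.0 (shut) to 1.0 (fully open); "finger_force": force on a finger pad.
Only numpy, scipy, OpenCV 4.12 (cv2) and the standard library are available. Lean on these libraries where they do the work, as an engineer would, in place of code of your own. Each camera call takes 0.05 s, during which the arm holds its last target. There are 200 camera calls.

## Working session

There is one attempt and no reset: what is moved stays moved. The work goes in short steps, Python scripts to look and compute and a shell command to move; the robot and the scene stay as the last step left them, time stands still between calls to the robot, and variables do not carry over. Pictures are saved under pics/ and viewed, at most 14 in all, crops included, and the job is handed in when it is done.

```bash
mkdir -p pics; ls; python3 - <<'E'
from plant import r,cams
import cv2
for n in("scene","side","wrist"):
    s=r.get_state();d=cams.snapshot(n);cv2.imwrite(f"pics/{n}0.png",d["img"][:,:,::-1])
    print(n,d["camera_matrix"].tolist(),[ (k,v.round(4).tolist()) for k,v in d.items() if 'from' in k], [k for k in d])
print(s)
E
```

```text
pics
scene [[475.8200353203475, 0.0, 256.03519547291575], [0.0, 475.8200353203475, 192.87500069206857], [0.0, 0.0, 1.0]] [('camera_from_world', [[0.5485, 0.8361, 0.0007, -0.3372], [-0.6274, 0.411, 0.6614, 0.3045], [0.5528, -0.3633, 0.75, -1.3967], [0.0, 0.0, 0.0, 1.0]])] ['img', 'camera_matrix', 'camera_from_world']
side [[483.97180899690204, 0.0, 270.4377812483337], [0.0, 483.97180899690204, 181.60862089933988], [0.0, 0.0, 1.0]] [('camera_from_world', [[0.999, -0.0395, -0.0226, -0.557], [0.0392, 0.4956, 0.8677, -0.1017], [-0.0231, -0.8676, 0.4967, -1.3202], [0.0, 0.0, 0.0, 1.0]])] ['img', 'camera_matrix', 'camera_from_world']
wrist [[267.3721379260833, 0.0, 255.5825462324832], [0.0, 267.3721379260833, 193.12363912754785], [0.0, 0.0, 1.0]] [('tool_from_camera', [[0.001, 0.9549, 0.2968, 0.076], [1.0, -0.0008, -0.0006, 0.0002], [-0.0004, 0.2968, -0.9549, -0.1764], [0.0, 0.0, 0.0, 1.0]])] ['img', 'camera_matrix', 'tool_from_camera']
{'clock': 0.1, 'q': array([ 0.03380076,  0.6899065 , -0.19453437,  1.56622299,  0.15730093,
        0.9025202 , -0.21513361]), 'qd': array([ 4.62106861e-04, -3.21749624e-04,  9.72498099e-04,  3.05178545e-04,
       -1.40424608e-03,  3.94078885e-04,  3.28407153e-05]), 'joint_torque': array([-3.08775299e-03, -5.28501892e+01, -1.27141513e+00, -1.53837240e+01,
       -5.25604945e-02,  1.96265515e-03,  5.71585565e-05]), 'tool_pos': array([ 6.24380868e-01, -4.11513307e-05,  2.07191202e-01]), 'eef_rot': array([ 7.07088344e-01,  7.07124728e-01, -6.27914124e-04, -5.46658504e-04]), 'contact_force': array([0.20852867, 0.0344598 , 0.57648783]), 'moment': array([ 0.00857545,  0.04289098, -0.03668155]), 'finger_force': 0.0, 'opening': 0.9989286023104811}
```

View pics/scene0.png

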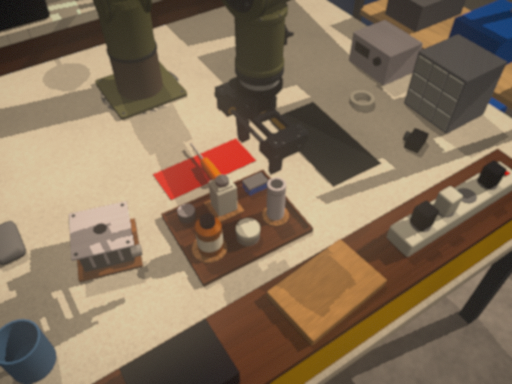

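View pics/side0.png

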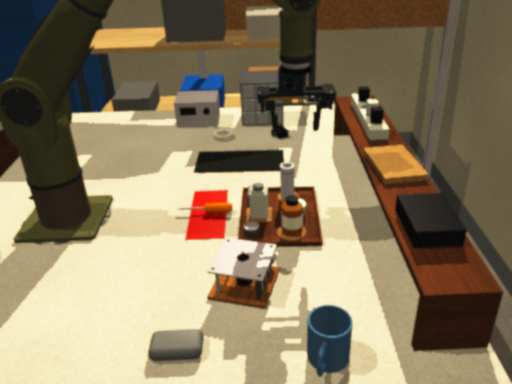

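View pics/wrist0.png

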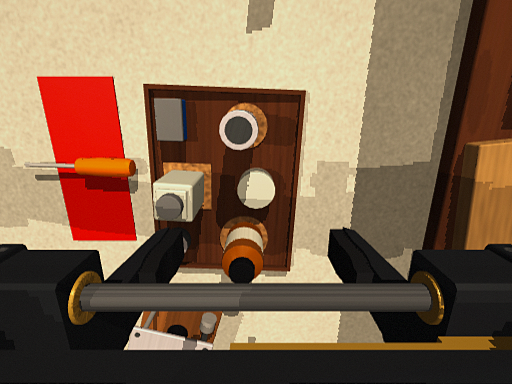

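```bash
cat > h.py <<'E'
from plant import r,cams
import cv2,numpy as np
from scipy.spatial.transform import Rotation as R
def snap(n,f=None):
    s=r.get_state();d=cams.snapshot(n)
    if n=="wrist":
        T=np.eye(4);T[:3,:3]=R.from_quat(s["eef_rot"]).as_matrix();T[:3,3]=s["tool_pos"]
        W=T@d["tool_from_camera"]
    else: W=np.linalg.inv(d["camera_from_world"])
    if f:cv2.imwrite("pics/"+f,d["img"][:,:,::-1])
    return d["img"],d["camera_matrix"],W
def px(K,W,u,v,z):
    d=W[:3,:3]@np.array([(u-K[0,2])/K[0,0],-(v-K[1,2])/K[1,1],-1]);c=W[:3,3]
    return (c+d*(z-c[2])/d[2])[:2].round(4)
def proj(K,W,p):
    c=np.linalg.inv(W)@np.append(p,1);return np.array([K[0,2]-K[0,0]*c[0]/c[2],K[1,2]+K[1,1]*c[1]/c[2]]).round(1)
def st():
    s=r.get_state();print(round(s["clock"],2),s["tool_pos"].round(4),R.from_quat(s["eef_rot"]).as_matrix()[:2,:2].round(3).tolist(),s["opening"].round(3),s["finger_force"],s["contact_force"].round(1))
E
python3 - <<'E'
from h import *
_,K,W=snap("wrist")
for n,u,v,z in [("rim NW",144,84,.014),("rim NE",305,91,.014),("rim SE",290,271,.014),("can top",239,130,.109),("pot top",257,190,.038),("sq cap",169,207,.101),("rd cap",242,270,.107),("bluebox",169,118,.03)]:
    print(n,px(K,W,u,v,z))
_,K,W=snap("side")
for n,u,v,z in [("mat",200,151,.003),("mat",282,151,.003),("mat",284,170,.003),("mat",195,171,.003),("stage",227,241,.076),("stage",278,243,.076),("stage",262,281,.076),("stage",209,275,.076),("ap",243,258,.076),("can",288,166,.109),("sq",258,186,.101),("rd",293,200,.107)]: print(n,px(K,W,u,v,z))
_,K,W=snap("scene")
for n,u,v,z in [("mat",378,160,.003),("mat",335,180,.003),("mat",313,103,.003),("stage",72,211,.076),("stage",128,205,.076),("stage",136,243,.076),("stage",73,263,.076),("ap",101,229,.076),("can",277,183,.109),("sq",222,180,.101),("rd",208,213,.107),("pot",248,227,.038)]: print(n,px(K,W,u,v,z))
E
```

```text
rim NW [0.4811 0.1077]
rim NE [0.6885 0.0995]
rim SE [ 0.6796 -0.1687]
can top [0.608  0.0568]
pot top [ 0.6266 -0.0271]
sq cap [ 0.5273 -0.0284]
rd cap [ 0.6087 -0.1059]
bluebox [0.5142 0.0661]
mat [0.331  0.3857]
mat [0.6114 0.3617]
mat [0.6095 0.2257]
mat [0.3276 0.242 ]
stage [ 0.4521 -0.2335]
stage [ 0.5664 -0.2489]
stage [ 0.5276 -0.3722]
stage [ 0.4197 -0.3469]
ap [ 0.4888 -0.2966]
can [0.6103 0.0524]
sq [ 0.5263 -0.0361]
rd [ 0.6102 -0.1206]
mat [0.6024 0.3752]
mat [0.5965 0.2406]
mat [0.3308 0.3794]
stage [ 0.4119 -0.3265]
stage [ 0.4607 -0.2222]
stage [ 0.5607 -0.2481]
stage [ 0.538  -0.3678]
ap [ 0.4899 -0.2932]
can [0.6056 0.0586]
sq [ 0.528  -0.0304]
rd [ 0.5953 -0.1021]
pot [ 0.6239 -0.0266]
```

```bash
python3 -m pendant '[[-1,[-8,-31,-6],[0,0,10]],[-1,[-2,-31,-6],[0,0,10]],[-1,[0,-31,-6],[0,0,10]],[-1,[0,-20,-6],[0,0,10]],[-1,[0,0,0],[0,0,10]],[-1,[0,0,0],[0,0,10]],[-1,[0,0,0],[0,0,10]],[-1,[0,0,0],[0,0,10]]]' 40 && python3 -m pendant '[[-1,[0,0,0],[0,0,10]],[-1,[0,0,0],[0,0,0]]]' && python3 -c "
from h import *
st();_,K,W=snap('wrist','w1.png');print(r.get_state()['q'].round(2))"
```

```text
clock: 1.3
tool_pos: [0.5167, 0.0162, 0.232]
eef_rot: [0.996, 0.084, 0.0, -0.0]
contact_force: [0.2, -0.3, 0.7]
opening: 1.002
finger_force: 0.0
clock: 1.55
tool_pos: [0.5167, 0.0162, 0.2319]
eef_rot: [1.0, 0.001, -0.0, 0.0]
contact_force: [0.7, -0.1, 0.1]
opening: 1.001
finger_force: 0.0Traceback (most recent call last):
  File "<string>", line 3, in <module>
    st();_,K,W=snap('wrist','w1.png');print(r.get_state()['q'].round(2))
    ~~^^
  File "h.py", line 18, in st
    s=r.get_state();print(round(s["clock"],2),s["tool_pos"].round(4),R.from_quat(s["eef_rot"]).as_matrix()[:2,:2].round(3).tolist(),s["opening"].round(3),s["finger_force"],s["contact_force"].round(1))
                                                                                                                                    ^^^^^^^^^^^^^^^^^^
AttributeError: 'float' object has no attribute 'round'
```

Now the tool axes are x=+X, y=−Y, z=−Z.

```bash
sed -i 's/s\["opening"\].round(3)/round(float(s["opening"]),3)/' h.py; python3 -m pendant '[[-1,[-10,25,0],[0,0,0]],[-1,[-6,21,0],[0,0,0]],[-1,[0,0,0],[0,0,0]]]' && python3 -c "
from h import *
st();i,K,W=snap('wrist');print(r.get_state()['q'].round(2))
np.savez('w1.npz',K=K,W=W)
cv2.imwrite('pics/w1.png',cv2.resize(i,(768,576),interpolation=cv2.INTER_CUBIC)[:,:,::-1])"
```

```text
clock: 1.92
tool_pos: [0.5003, -0.0316, 0.2321]
eef_rot: [1.0, -0.0, 0.0, 0.0]
contact_force: [-0.5, 0.1, 0.6]
opening: 1.001
finger_force: 0.0
1.93 [ 0.5003 -0.0316  0.2321] [[1.0, -0.001], [-0.001, -1.0]] 1.001 0.0 [-0.5  0.1  0.6]
[-0.2   0.51  0.26  1.92 -0.19  0.74 -1.4 ]
```

View pics/w1.png

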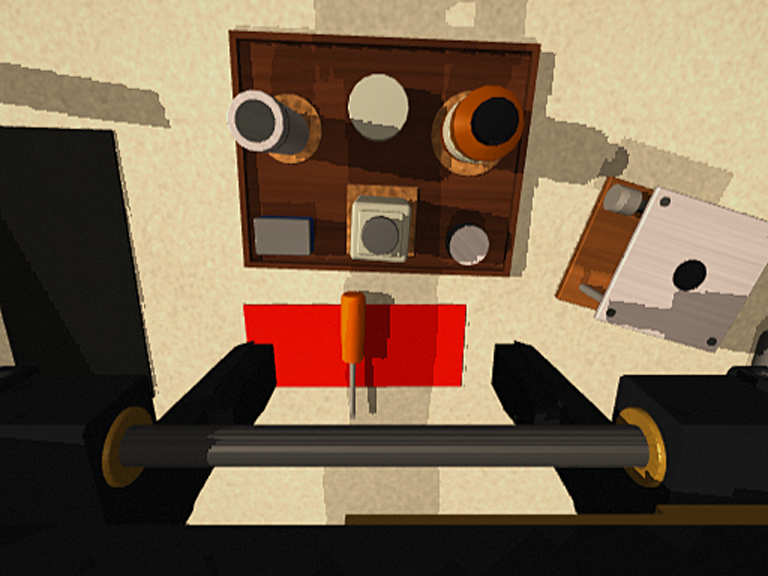

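```bash
python3 - <<'E'
from h import *
a=np.load('w1.npz');K,W=a['K'],a['W']
for n,u,v,z in [("rim",230,30,.014),("rim",540,44,.014),("rim",244,267,.014),("rim",510,276,.014),("can top",258.5,121,.109),("pot top",378,106,.038),("sq cap",380,236,.101),("rd cap",495,121,.107),("matc",114,130,.003),("matedge",154,392,.003),("ap",690,274,.076),("sqA",352,202,.085),("sqB",408,200,.085),("coA",347,185,.009),("coB",418,187,.009),("tin",469,244,.025)]:
    print(n,px(K,W,u/1.5,v/1.5,z))
C=np.array([.5795,-.031]);t=-.035
for p in[(0,0),(-55,0),(30,85),(30,-85),(45,0)]:print(p,C+R.from_euler('z',t).as_matrix()[:2,:2]@np.array(p)/1000)
E
```

```text
rim [0.6882 0.0988]
rim [ 0.6778 -0.1684]
rim [0.4791 0.1082]
rim [ 0.4697 -0.1619]
can top [0.6066 0.0538]
pot top [ 0.6254 -0.0281]
sq cap [ 0.5253 -0.03  ]
rd cap [ 0.6068 -0.1103]
matc [0.6091 0.2209]
matedge [0.3288 0.2304]
ap [ 0.4883 -0.2959]
sqA [ 0.5496 -0.0078]
sqB [ 0.5512 -0.0521]
coA [0.5593 0.0024]
coB [ 0.5574 -0.0662]
tin [ 0.5047 -0.1156]
(0, 0) [ 0.5795 -0.031 ]
(-55, 0) [ 0.52453368 -0.02907539]
(30, 85) [0.61245602 0.05289816]
(30, -85) [ 0.60650723 -0.11699773]
(45, 0) [ 0.62447244 -0.03257468]
```

```bash
python3 -m pendant '[[-1,[36,-28,0],[0,0,0]],[-1,[36,-28,0],[0,0,0]],[-1,[35,-29,0],[0,0,0]],[-1,[0,0,40],[0,0,0]],[-1,[0,0,40],[0,0,0]],[-1,[0,0,40],[0,0,0]],[-1,[0,0,35],[0,0,0]],[-1,[0,0,25],[0,0,0]]]' 25 && python3 -m pendant '[[-1,[0,0,0],[0,0,0]],[0.5,[0,0,0],[0,0,0]],[0.5,[0,0,0],[0,0,0]],[0.5,[0,0,0],[0,0,0]],[0.5,[0,0,0],[0,0,0]],[0.5,[0,0,0],[0,0,0]]]' 25 && python3 -c "
from h import *
st()"
```

```text
clock: 2.98
tool_pos: [0.6071, 0.0573, 0.0499]
eef_rot: [1.0, 0.002, -0.001, -0.001]
contact_force: [0.5, 0.1, 0.8]
opening: 0.999
finger_force: 0.0
clock: 3.72
tool_pos: [0.6078, 0.0552, 0.0522]
eef_rot: [1.0, 0.0, 0.0, -0.0]
contact_force: [0.3, 0.7, 0.4]
opening: 0.455
finger_force: 0.5
3.73 [0.6078 0.0552 0.0522] [[1.0, 0.0], [0.0, -1.0]] 0.455 0.5457271984778345 [0.3 0.7 0.4]
```

```bash
python3 -m pendant '[[1,[0,0,0],[0,0,0]],[1,[0,0,0],[0,0,0]],[1,[0,0,-15],[0,0,0]],[1,[0,0,-25],[0,0,0]],[1,[0,0,-35],[0,0,0]],[1,[0,0,-35],[0,0,0]],[1,[0,0,-20],[0,0,0]],[1,[0,-15,0],[0,0,0]]]' 25 && python3 -m pendant '[[1,[-6,-30,0],[0,0,0]],[1,[-6,-35,0],[0,0,0]],[1,[-6,-35,0],[0,0,0]],[1,[-6,-35,0],[0,0,0]],[1,[-6,-35,0],[0,0,0]],[1,[-6,-35,0],[0,0,0]],[1,[-8,-24,0],[0,0,0]],[1,[0,0,0],[0,0,0]]]' && python3 -c "
from h import *
st();snap('wrist','w2.png')"
```

```text
clock: 4.72
tool_pos: [0.609, 0.0687, 0.1842]
eef_rot: [1.0, -0.001, 0.002, 0.0]
contact_force: [-0.2, 0.8, -1.3]
opening: 0.447
finger_force: 24.9
clock: 5.72
tool_pos: [0.561, 0.3028, 0.1804]
eef_rot: [1.0, 0.003, -0.002, -0.0]
contact_force: [-0.1, -0.7, -1.2]
opening: 0.452
finger_force: 24.9
5.72 [0.561  0.3028 0.1804] [[1.0, 0.006], [0.006, -1.0]] 0.452 24.885209983913228 [-0.1 -0.7 -1.2]
```

View pics/w2.png

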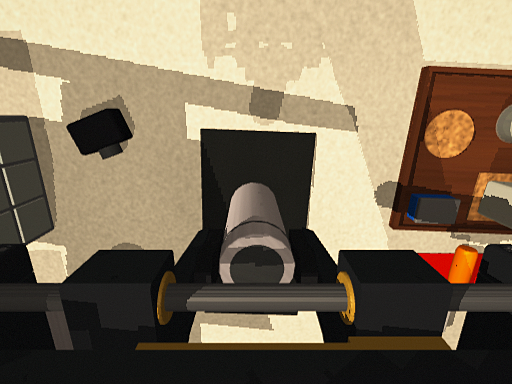

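```bash
python3 -m pendant '[[1,[0,0,35],[0,0,0]],[1,[0,0,35],[0,0,0]],[1,[0,0,30],[0,0,0]],[1,[0,0,20],[0,0,0]],[1,[0,0,10],[0,0,0]],[1,[0,0,4],[0,0,0]],[1,[0,0,0],[0,0,0]],[1,[0,0,0],[0,0,0]]]' && python3 -c "
from h import *
st()
i,K,W=snap('wrist')
import json"
```

```text
clock: 6.78
tool_pos: [0.5643, 0.2993, 0.0488]
eef_rot: [1.0, 0.0, 0.001, -0.0]
contact_force: [0.1, 0.8, 0.0]
opening: 0.446
finger_force: 24.9
6.78 [0.5643 0.2993 0.0488] [[1.0, 0.0], [0.0, -1.0]] 0.446 24.876640853472054 [0.1 0.8 0. ]
```

```bash
python3 -m pendant '[[1,[0,0,2],[0,0,0]],[1,[0,0,0],[0,0,0]],[-1,[0,0,0],[0,0,0]],[-1,[0,0,0],[0,0,0]],[-1,[0,0,0],[0,0,0]],[-1,[0,0,0],[0,0,0]],[-1,[0,0,-30],[0,0,0]],[-1,[0,0,-40],[0,0,0]]]' && python3 -m pendant '[[-1,[0,0,-40],[0,0,0]],[-1,[0,0,-40],[0,0,0]],[-1,[3,40,-10],[0,0,0]],[-1,[5,50,0],[0,0,0]],[-1,[5,50,0],[0,0,0]],[-1,[5,50,0],[0,0,0]],[-1,[5,50,0],[0,0,0]],[-1,[5,50,0],[0,0,0]]]' && python3 -m pendant '[[-1,[5,50,0],[0,0,0]],[-1,[-30,50,0],[0,0,0]],[-1,[0,20,0],[0,0,0]],[-1,[0,0,0],[0,0,0]],[-1,[0,0,0],[0,0,0]]]' && python3 -c "
from h import *
st()
i,K,W=snap('wrist');np.savez('w3.npz',K=K,W=W)
cv2.imwrite('pics/w3.png',cv2.resize(i,(768,576),interpolation=cv2.INTER_CUBIC)[:,:,::-1])"
```

```text
clock: 7.82
tool_pos: [0.5628, 0.2986, 0.1157]
eef_rot: [1.0, -0.0, -0.001, 0.001]
contact_force: [0.0, 1.0, 0.5]
opening: 0.996
finger_force: 0.0
clock: 8.82
tool_pos: [0.5917, 0.0074, 0.2061]
eef_rot: [1.0, 0.0, 0.0, -0.0]
contact_force: [-0.4, 0.5, -0.2]
opening: 0.999
finger_force: 0.0
clock: 9.45
tool_pos: [0.5676, -0.1084, 0.2058]
eef_rot: [1.0, 0.002, 0.0, -0.001]
contact_force: [0.9, 0.1, -0.0]
opening: 1.004
finger_force: 0.0
9.45 [ 0.5676 -0.1084  0.2058] [[1.0, 0.003], [0.003, -1.0]] 1.004 0.0 [ 0.9  0.1 -0. ]
```

View pics/w3.png

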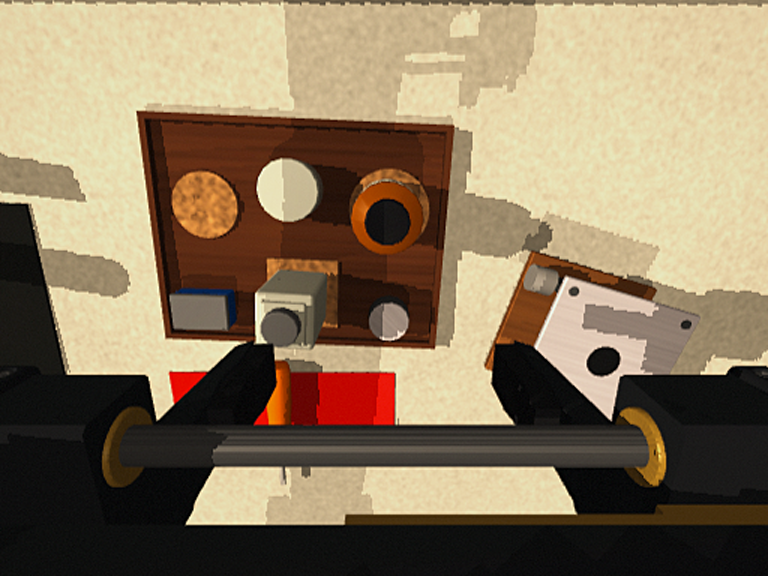

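```bash
python3 - <<'E'
from h import *
a=np.load('w3.npz');K,W=a['K'],a['W']
for n,u,v,z in [("rim",138,112,.014),("rim",454,126,.014),("rim",434,348,.014),("co_small",205,204.5,.009),("pot",289,190,.038),("rdcap",387,222,.107),("sqcap",281,327,.101),("ap",604,361,.076)]:
    print(n,px(K,W,u/1.5,v/1.5,z))
E
```

```text
rim [0.687  0.0988]
rim [ 0.6771 -0.169 ]
rim [ 0.4695 -0.1605]
co_small [0.6099 0.0541]
pot [ 0.6248 -0.0302]
rdcap [ 0.6077 -0.1115]
sqcap [ 0.5277 -0.032 ]
ap [ 0.4875 -0.296 ]
```

```bash
python3 -m pendant '[[-1,[20,2,10],[0,0,0]],[-1,[19,1,25],[0,0,0]],[-1,[0,0,35],[0,0,0]],[-1,[0,0,35],[0,0,0]],[-1,[0,0,30],[0,0,0]],[-1,[0,0,19],[0,0,0]],[-1,[0,0,0],[0,0,0]],[-1,[0,0,0],[0,0,0]]]' && python3 -m pendant '[[0.5,[0,0,0],[0,0,0]],[0.5,[0,0,0],[0,0,0]],[0.5,[0,0,0],[0,0,0]],[1,[0,0,0],[0,0,0]],[1,[0,0,0],[0,0,0]],[1,[0,0,0],[0,0,0]]]' 30
```

```text
clock: 10.5
tool_pos: [0.6067, -0.1138, 0.0529]
eef_rot: [1.0, 0.0, 0.001, 0.0]
contact_force: [0.8, -0.3, -0.1]
opening: 1.002
finger_force: 0.0
clock: 11.25
tool_pos: [0.6059, -0.1135, 0.0521]
eef_rot: [1.0, 0.0, 0.0, -0.0]
contact_force: [-0.1, 1.2, 3.7]
opening: 0.592
finger_force: 30.0
```

```bash
python3 -m pendant '[[1,[0,0,-15],[0,0,0]],[1,[0,0,-30],[0,0,0]],[1,[0,0,-35],[0,0,0]],[1,[0,0,-35],[0,0,0]],[1,[0,-5,-15],[0,0,0]],[1,[-7,-25,0],[0,0,0]],[1,[-13,-37,0],[0,0,0]],[1,[-13,-38,0],[0,0,0]]]' && python3 -m pendant '[[1,[-13,-38,0],[0,0,0]],[1,[-13,-38,0],[0,0,0]],[1,[-13,-38,0],[0,0,0]],[1,[-13,-38,0],[0,0,0]],[1,[-13,-38,0],[0,0,0]],[1,[-13,-38,0],[0,0,0]],[1,[-13,-38,0],[0,0,0]],[1,[-13,-29,0],[0,0,0]]]' && python3 -m pendant '[[1,[0,-15,0],[0,0,0]],[1,[0,0,10],[0,0,0]],[1,[0,0,35],[0,0,0]],[1,[0,0,35],[0,0,0]],[1,[0,0,30],[0,0,0]],[1,[0,0,18],[0,0,0]],[1,[0,0,4],[0,0,0]],[1,[0,0,0],[0,0,0]]]'
```

```text
clock: 12.25
tool_pos: [0.5716, -0.0079, 0.1814]
eef_rot: [1.0, -0.0, -0.001, 0.0]
contact_force: [0.7, 0.1, -0.4]
opening: 0.59
finger_force: 30.0
clock: 13.25
tool_pos: [0.4672, 0.2879, 0.1813]
eef_rot: [1.0, 0.001, -0.001, 0.0]
contact_force: [-0.9, 0.5, -1.6]
opening: 0.589
finger_force: 30.0
clock: 14.25
tool_pos: [0.4694, 0.2997, 0.0499]
eef_rot: [1.0, -0.001, 0.0, 0.0]
contact_force: [0.2, 0.2, -1.5]
opening: 0.589
finger_force: 30.0
```

```bash
python3 -m pendant '[[1,[0,0,3],[0,0,0]],[1,[0,0,0],[0,0,0]],[-1,[0,0,0],[0,0,0]],[-1,[0,0,0],[0,0,0]],[-1,[0,0,0],[0,0,0]],[-1,[0,0,0],[0,0,0]],[-1,[0,0,-30],[0,0,0]],[-1,[0,0,-40],[0,0,0]]]' && python3 -m pendant '[[-1,[0,0,-40],[0,0,0]],[-1,[0,0,-30],[0,0,0]],[-1,[7,40,0],[0,0,0]],[-1,[10,50,0],[0,0,0]],[-1,[10,50,0],[0,0,0]],[-1,[10,50,0],[0,0,0]],[-1,[10,50,0],[0,0,0]],[-1,[10,50,0],[0,0,0]]]' && python3 -m pendant '[[-1,[0,40,0],[0,0,0]],[-1,[0,2,0],[0,0,0]],[-1,[0,0,30],[0,0,0]],[-1,[0,0,35],[0,0,0]],[-1,[0,0,35],[0,0,0]],[-1,[0,0,25],[0,0,0]],[-1,[0,0,9],[0,0,0]],[-1,[0,0,0],[0,0,0]]]'
```

```text
clock: 15.25
tool_pos: [0.468, 0.3006, 0.117]
eef_rot: [1.0, 0.0, -0.001, 0.001]
contact_force: [0.3, 0.3, -1.3]
opening: 0.996
finger_force: 0.0
clock: 16.25
tool_pos: [0.5258, 0.0094, 0.187]
eef_rot: [1.0, 0.0, 0.0, -0.0]
contact_force: [1.1, 0.4, 0.3]
opening: 0.999
finger_force: 0.0
clock: 17.25
tool_pos: [0.5257, -0.0302, 0.0529]
eef_rot: [1.0, 0.0, -0.0, -0.0]
contact_force: [-0.3, 0.1, -1.2]
opening: 0.997
finger_force: 0.0
```

```bash
python3 -m pendant '[[0.5,[0,0,0],[0,0,0]],[0.5,[0,0,0],[0,0,0]],[0.5,[0,0,0],[0,0,0]],[1,[0,0,0],[0,0,0]],[1,[0,0,0],[0,0,0]],[1,[0,0,0],[0,0,0]],[1,[0,0,-15],[0,0,0]],[1,[0,0,-30],[0,0,0]]]' 30 && python3 -m pendant '[[1,[0,0,-35],[0,0,0]],[1,[0,0,-35],[0,0,0]],[1,[0,-5,-15],[0,0,0]],[1,[-12,-25,0],[0,0,0]],[1,[-17,-37,0],[0,0,0]],[1,[-17,-38,0],[0,0,0]],[1,[-17,-38,0],[0,0,0]],[1,[-17,-38,0],[0,0,0]]]' && python3 -m pendant '[[1,[-17,-38,0],[0,0,0]],[1,[-17,-38,0],[0,0,0]],[1,[-17,-38,0],[0,0,0]],[1,[-17,-31,0],[0,0,0]],[1,[-4,-10,0],[0,0,0]],[1,[0,0,0],[0,0,0]]]' && python3 -c "
from h import *
st();snap('scene','s1.png');snap('wrist','w4.png')"
```

```text
clock: 18.25
tool_pos: [0.5248, -0.0308, 0.098]
eef_rot: [1.0, 0.0, -0.001, -0.0]
contact_force: [0.1, -0.4, -1.5]
opening: 0.446
finger_force: 37.1
clock: 19.25
tool_pos: [0.4444, 0.1516, 0.1824]
eef_rot: [1.0, 0.0, -0.001, 0.0]
contact_force: [0.7, 0.2, -1.9]
opening: 0.446
finger_force: 37.1
clock: 20.0
tool_pos: [0.3735, 0.305, 0.1826]
eef_rot: [1.0, 0.001, -0.0, 0.0]
contact_force: [0.1, -0.1, -0.8]
opening: 0.444
finger_force: 37.0
20.0 [0.3735 0.305  0.1826] [[1.0, 0.001], [0.001, -1.0]] 0.444 37.040113736875355 [ 0.1 -0.1 -0.8]
```

View pics/w4.png

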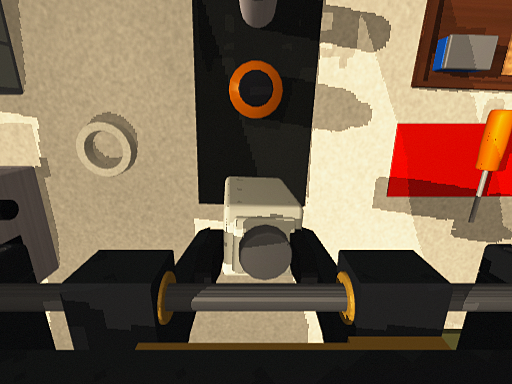

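View pics/s1.png

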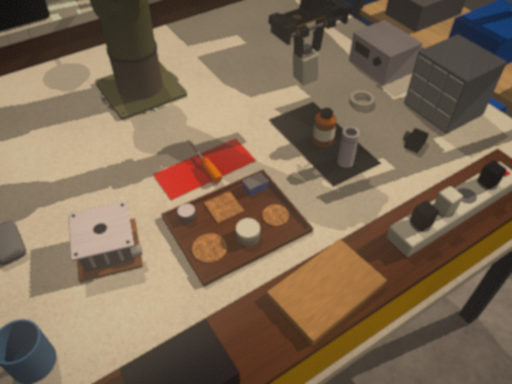

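```bash
python3 - <<'E'
from h import *
_,K,W=snap("wrist")
for u,v,z in [(199,203,.003),(308,205,.003),(317,100,.003),(256,89,.101),(225,180,.18),(300,181,.18)]: print(px(K,W,u,v,z))
print(proj(K,W,[.374,.305,.003]))
E
```

```text
[0.3266 0.382 ]
[0.3233 0.2281]
[0.4637 0.2247]
[0.4697 0.302 ]
[0.4052 0.3237]
[0.4044 0.2718]
[253.5 170. ]
```

```bash
python3 -m pendant '[[1,[0,0,35],[0,0,0]],[1,[0,0,35],[0,0,0]],[1,[0,0,30],[0,0,0]],[1,[0,0,20],[0,0,0]],[1,[0,0,12],[0,0,0]],[1,[0,0,3],[0,0,0]],[1,[0,0,0],[0,0,0]],[1,[0,0,0],[0,0,0]]]'  && python3 -c "
from h import *
st()"
```

```text
clock: 21.15
tool_pos: [0.3743, 0.3047, 0.0486]
eef_rot: [1.0, -0.0, 0.001, -0.0]
contact_force: [-0.6, -2.0, 2.2]
opening: 0.446
finger_force: 38.2
21.15 [0.3743 0.3047 0.0486] [[1.0, -0.001], [-0.001, -1.0]] 0.446 38.22729081613943 [-0.6 -2.   2.2]
```

```bash
python3 -m pendant '[[1,[0,0,1.5],[0,0,0]],[-0.2,[0,0,0],[0,0,0]],[-1,[0,0,0],[0,0,0]],[-1,[0,0,0],[0,0,0]],[-1,[0,0,0],[0,0,0]],[-1,[0,0,0],[0,0,0]],[-1,[0,0,-30],[0,0,0]],[-1,[0,0,-40],[0,0,0]]]' && python3 -m pendant '[[-1,[0,0,-40],[0,0,0]],[-1,[0,0,-30],[0,0,0]],[-1,[0,20,0],[0,0,0]],[-1,[0,45,0],[0,0,0]],[-1,[20,45,0],[0,0,0]],[-1,[35,45,0],[0,0,0]],[-1,[35,45,0],[0,0,0]],[-1,[35,45,0],[0,0,0]]]' && python3 -m pendant '[[-1,[35,45,0],[0,0,0]],[-1,[35,45,0],[0,0,0]],[-1,[16,0,0],[0,0,0]],[-1,[0,0,0],[0,0,0]],[-1,[0,0,0],[0,0,0]]]' && python3 -c "
from h import *
st();i,K,W=snap('scene');a=i[80:240,200:400];j,K,W=snap('wrist');np.savez('w5.npz',K=K,W=W)
cv2.imwrite('pics/w5.png',np.hstack([cv2.resize(a,(480,384)),j])[:,:800,::-1])"
```

```text
clock: 22.15
tool_pos: [0.3732, 0.3046, 0.1165]
eef_rot: [1.0, -0.0, -0.001, 0.001]
contact_force: [-0.4, -0.1, 0.4]
opening: 1.0
finger_force: 0.0
clock: 23.15
tool_pos: [0.4982, 0.0574, 0.1851]
eef_rot: [1.0, -0.0, -0.001, 0.0]
contact_force: [0.8, 0.7, -0.1]
opening: 1.002
finger_force: 0.0
clock: 23.78
tool_pos: [0.5828, -0.0295, 0.1854]
eef_rot: [1.0, 0.0, -0.001, -0.0]
contact_force: [0.1, 0.5, 0.4]
opening: 0.999
finger_force: 0.0
23.77 [ 0.5828 -0.0295  0.1854] [[1.0, 0.001], [0.001, -1.0]] 0.999 0.0 [0.1 0.5 0.4]
```

View pics/w5.png

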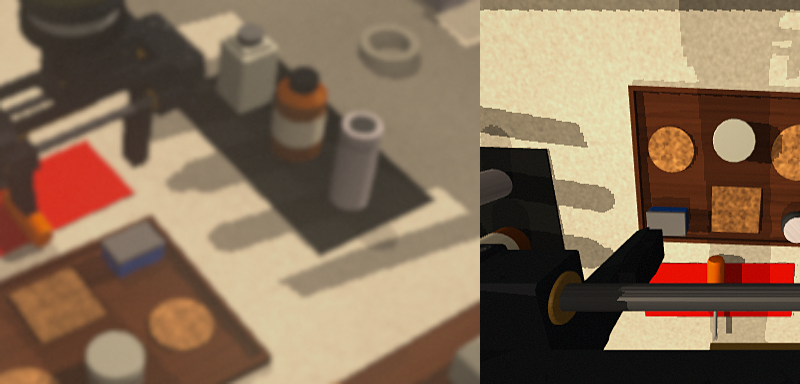

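```bash
python3 - <<'E'
from h import *
j,K,W=snap('wrist')
h=cv2.cvtColor(j,cv2.COLOR_RGB2HSV)
m=((h[...,2]>120)&(h[...,1]>90)&(h[...,0]>8)&(h[...,0]<22)).astype(np.uint8)
m=cv2.morphologyEx(m,cv2.MORPH_CLOSE,np.ones((5,5)));m=cv2.morphologyEx(m,cv2.MORPH_OPEN,np.ones((5,5)))
n,_,s,c=cv2.connectedComponentsWithStats(m)
for k in range(1,n):
    if s[k,4]>300: print(s[k],c[k].round(1),px(K,W,*c[k],.009))
print("pot",px(K,W,254,141,.038))
C=np.array([.5788,-.031]);t=-.037
for p in[(-55,0),(30,85),(30,-85),(45,0)]:print(p,C+R.from_euler('z',t).as_matrix()[:2,:2]@np.array(p)/1000)
E
```

```text
[ 292  125   55   56 2374] [319.7 152.7] [ 0.6066 -0.1148]
[ 169  127   45   46 1649] [190.8 149.3] [0.6107 0.0552]
[393 181  35  51 637] [410.2 209.9] [ 0.5261 -0.2486]
[ 232  187   49   46 2144] [255.3 209.2] [ 0.5267 -0.0299]
[381 229  44  39 893] [399.6 248.7] [ 0.4647 -0.2435]
[227 255  14  28 353] [233.3 269.5] [0.4289 0.0033]
[415 273  29  47 561] [432.7 294.1] [ 0.3851 -0.3084]
pot [ 0.6248 -0.0282]
(-55, 0) [ 0.52383764 -0.02896546]
(30, 85) [0.61192375 0.05283208]
(30, -85) [ 0.60563518 -0.11705157]
(45, 0) [ 0.6237692  -0.03266462]
```

```bash
python3 -m pendant '[[-1,[22,0,0],[0,0,0]],[-1,[20,0,10],[0,0,0]],[-1,[0,0,35],[0,0,0]],[-1,[0,0,40],[0,0,0]],[-1,[0,0,40],[0,0,0]],[-1,[0,0,30],[0,0,0]],[-1,[0,0,14],[0,0,0]],[-1,[0,0,3],[0,0,0]]]' 20 && python3 -m pendant '[[-1,[0,0,0],[0,0,0]],[0.5,[0,0,0],[0,0,0]],[0.5,[0,0,0],[0,0,0]],[0.5,[0,0,0],[0,0,0]],[1,[0,0,0],[0,0,0]],[1,[0,0,0],[0,0,0]],[1,[0,0,0],[0,0,0]]]' 20
```

```text
clock: 24.92
tool_pos: [0.6264, -0.0297, 0.0142]
eef_rot: [1.0, 0.0, -0.0, -0.0]
contact_force: [0.5, 0.3, -0.7]
opening: 0.999
finger_force: 0.0
clock: 25.8
tool_pos: [0.6267, -0.03, 0.0144]
eef_rot: [1.0, -0.0, -0.0, 0.0]
contact_force: [-0.1, -0.1, 0.3]
opening: 0.342
finger_force: 0.0
```

```bash
python3 -c "
from h import *
st();a,K,W=snap('scene');b,K,W=snap('side');j,K,W=snap('wrist')
cv2.imwrite('pics/w6.png',np.hstack([cv2.resize(a[160:290,150:320],(400,306)),cv2.resize(b[140:260,220:340],(306,306))])[:,:,::-1]);cv2.imwrite('pics/w6w.png',j[:,:,::-1])"
```

```text
25.8 [ 0.6267 -0.03    0.0144] [[1.0, -0.0], [-0.0, -1.0]] 0.342 0.0 [-0.1 -0.1  0.3]
```

View pics/w6.png

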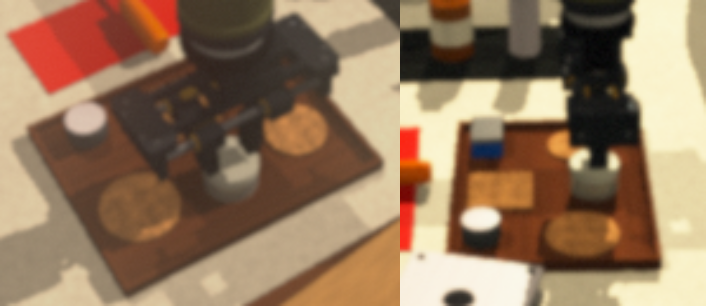

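```bash
python3 -m pendant '[[1,[0,0,0],[0,0,0]],[1,[0,0,0],[0,0,0]]]' 20
```

```text
clock: 26.2
tool_pos: [0.6267, -0.0299, 0.0144]
eef_rot: [1.0, 0.0, 0.0, -0.0]
contact_force: [-0.1, -0.4, -0.0]
opening: 0.004
finger_force: 0.0
```

View pics/w6w.png

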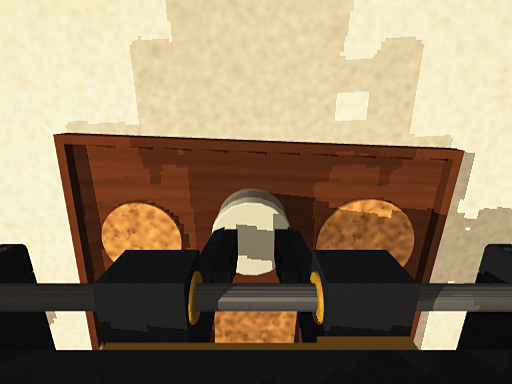

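```bash
python3 -c "
from h import *
j,K,W=snap('wrist')
print(px(K,W,251,235,.038),px(K,W,251,197,.038),px(K,W,214,235,.038),px(K,W,289,235,.038))
cv2.imwrite('pics/w7.png',cv2.resize(j[120:300,150:380],(690,540))[:,:,::-1])"
```

```text
[ 0.6286 -0.0279] [ 0.6538 -0.028 ] [ 0.6286 -0.0046] [ 0.6287 -0.0518]
```

View pics/w7.png

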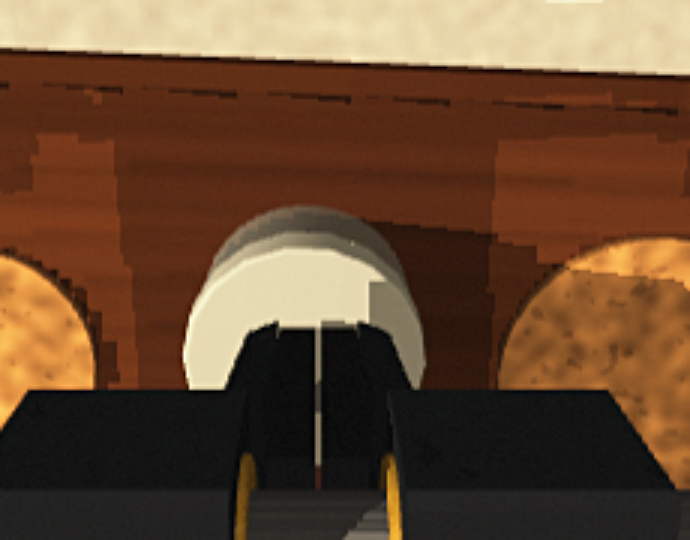

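```bash
python3 -c "
from h import *
print(r.pinch_z); s=r.get_state();p=s['tool_pos']; print(p)
for n in('scene','side'):
    i,K,W=snap(n)
    for z in np.arange(0,.1,.006):
        u,v=proj(K,W,[p[0],p[1],z]);print(n,round(z,3),u,v,i[int(round(v)),int(round(u))-3:int(round(u))+4].mean(-1).astype(int))
"
```

```text
0.0187
[ 0.62673518 -0.02994618  0.01445537]
scene 0.0 247.6 239.1 [92 93 97 95 94 94 92]
scene 0.006 247.6 237.5 [ 96 101 104 107 106 104 102]
scene 0.012 247.5 235.9 [110 131 148 153 151 147 143]
scene 0.018 247.5 234.2 [123 144 159 161 163 163 163]
scene 0.024 247.5 232.5 [113 129 139 150 159 163 162]
scene 0.03 247.4 230.9 [ 84  83  91 110 133 153 160]
scene 0.036 247.4 229.2 [ 48  44  44  60  83 106 127]
scene 0.042 247.4 227.4 [42 44 44 43 43 49 59]
scene 0.048 247.3 225.7 [43 43 44 44 40 41 43]
scene 0.054 247.3 224.0 [42 42 42 45 41 45 44]
scene 0.06 247.2 222.2 [44 46 44 43 41 43 42]
scene 0.066 247.2 220.4 [46 44 45 42 43 45 42]
scene 0.072 247.2 218.7 [43 44 45 46 45 42 45]
scene 0.078 247.1 216.8 [48 47 47 44 46 45 45]
scene 0.084 247.1 215.0 [52 50 49 50 48 46 46]
scene 0.09 247.1 213.2 [51 53 51 52 53 51 51]
scene 0.096 247.0 211.3 [51 50 51 52 53 52 56]
side 0.0 296.4 215.6 [60 63 64 68 69 66 63]
side 0.006 296.4 213.8 [71 72 72 74 74 78 78]
side 0.012 296.4 211.9 [79 79 80 83 82 84 87]
side 0.018 296.4 210.0 [ 91  93  95  98 100  99 101]
side 0.024 296.4 208.2 [102 102 104 105 106 109 107]
side 0.03 296.5 206.3 [109 106 106 106 106 112 130]
side 0.036 296.5 204.4 [133 107 107 110 111 117 155]
side 0.042 296.5 202.5 [158  88  59  60  61  61  70]
side 0.048 296.5 200.6 [156  77  32  25  27  27  32]
side 0.054 296.5 198.6 [123  50  20  15  16  15  25]
side 0.06 296.5 196.7 [45 20 16 16 16 16 17]
side 0.066 296.5 194.8 [15 15 17 17 15 15 16]
side 0.072 296.5 192.8 [23 17 18 17 18 15 18]
side 0.078 296.5 190.9 [14 18 19 18 16 13 19]
side 0.084 296.5 188.9 [18 14 14 18 14 18 16]
side 0.09 296.6 186.9 [19 17 16 20 16 13 18]
side 0.096 296.6 184.9 [22 20 21 19 20 19 19]
```

```bash
python3 -m pendant '[[-1,[0,0,0],[0,0,0]],[-1,[0,0,0],[0,0,0]],[-1,[0,0,0],[0,0,0]],[-1,[0,0,0],[0,0,0]],[-1,[0,0,0],[0,0,0]],[-1,[0,0,0],[0,0,0]],[-1,[0,0,0],[0,0,0]],[-1,[0,0,0],[0,0,0]]]' && python3 -m pendant '[[-1,[-2,0,2],[0,0,0]],[-1,[0,0,2],[0,0,0]],[-1,[0,0,1],[0,0,0]]]' && python3 -m pendant '[[-1,[0,0,1.5],[0,0,0]],[-1,[0,0,0],[0,0,0]]]' && python3 -c "
from h import *
p=r.get_state()['tool_pos'];print(p)
for n in('side',):
    i,K,W=snap(n)
    for z in np.arange(0,.08,.006):
        u,v=proj(K,W,[p[0],p[1]-.05,z]);print(n,round(z,3),u,v,i[int(round(v)),int(round(u))-3:int(round(u))+4].mean(-1).astype(int))
"
```

```text
clock: 27.35
tool_pos: [0.6267, -0.03, 0.0145]
eef_rot: [1.0, 0.0, 0.0, 0.0]
contact_force: [0.2, -0.1, -0.3]
opening: 0.891
finger_force: 0.0
clock: 27.72
tool_pos: [0.6246, -0.0299, 0.0092]
eef_rot: [1.0, 0.0, -0.0, -0.0]
contact_force: [-0.6, -0.8, -0.1]
opening: 0.998
finger_force: 0.0
clock: 27.98
tool_pos: [0.6246, -0.0299, 0.0078]
eef_rot: [1.0, 0.0, -0.0, -0.0]
contact_force: [-0.0, 0.6, -0.3]
opening: 1.002
finger_force: 0.0
[ 0.62464264 -0.02993437  0.00778915]
side 0.0 297.3 226.3 [83 85 86 84 89 92 93]
side 0.006 297.3 224.4 [78 78 76 74 72 68 63]
side 0.012 297.3 222.5 [44 41 39 35 35 33 31]
side 0.018 297.3 220.6 [27 30 27 29 27 30 30]
side 0.024 297.3 218.7 [32 32 32 32 32 34 32]
side 0.03 297.3 216.8 [56 56 58 58 56 56 54]
side 0.036 297.3 214.8 [61 55 57 57 59 60 58]
side 0.042 297.3 212.9 [39 20 16 19 24 20 24]
side 0.048 297.3 210.9 [45 21 16 17 15 16 20]
side 0.054 297.4 209.0 [47 22 17 14 18 15 20]
side 0.06 297.4 207.0 [56 26 15 16 15 15 16]
side 0.066 297.4 205.0 [57 28 17 14 18 16 18]
side 0.072 297.4 203.0 [54 26 17 16 13 15 25]
side 0.078 297.4 201.0 [48 21 16 15 13 18 27]
```

```bash
python3 -c "
from h import *
p=r.get_state()['tool_pos'];print(p)
for n,dy in(('side',-.093),('side',-.08),('scene',-.085),('scene',.085)):
    i,K,W=snap(n)
    for z in np.arange(.03,.15,.008):
        u,v=proj(K,W,[p[0]+(.037 if n=='scene' else 0),p[1]+dy,z]);print(n,dy,round(z,3),u,v,i[int(round(v)),int(round(u))-2:int(round(u))+3].mean(-1).astype(int))
"
```

```text
[ 0.62472139 -0.02994985  0.00789513]
side -0.093 0.03 298.9 226.3 [ 86  87  90  95 105]
side -0.093 0.038 298.9 223.7 [75 73 67 64 56]
side -0.093 0.046 298.9 221.1 [30 26 25 27 28]
side -0.093 0.054 298.9 218.4 [45 44 45 40 37]
side -0.093 0.062 298.9 215.7 [62 65 63 64 60]
side -0.093 0.07 299.0 213.0 [21 23 19 23 30]
side -0.093 0.078 299.0 210.3 [15 15 16 19 33]
side -0.093 0.086 299.0 207.6 [15 16 19 18 32]
side -0.093 0.094 299.0 204.8 [14 15 16 17 45]
side -0.093 0.102 299.0 202.0 [18 12 16 23 70]
side -0.093 0.11 299.1 199.2 [15 16 13 19 32]
side -0.093 0.118 299.1 196.4 [15 14 15 16 18]
side -0.093 0.126 299.1 193.6 [20 16 14 16 14]
side -0.093 0.134 299.1 190.7 [15 13 12 15 18]
side -0.093 0.142 299.2 187.9 [18 14 21 16 14]
side -0.08 0.03 298.4 223.4 [59 53 51 48 42]
side -0.08 0.038 298.4 220.8 [27 28 26 26 27]
side -0.08 0.046 298.4 218.1 [43 47 45 43 40]
side -0.08 0.054 298.4 215.5 [65 64 64 65 60]
side -0.08 0.062 298.5 212.8 [20 21 22 22 20]
side -0.08 0.07 298.5 210.1 [15 18 15 17 20]
side -0.08 0.078 298.5 207.4 [18 17 14 13 21]
side -0.08 0.086 298.5 204.7 [18 16
[... 1115 characters left out ...]
 0.085 0.038 289.5 222.1 [78 79 80 80 80]
scene 0.085 0.046 289.7 219.8 [86 78 78 79 80]
scene 0.085 0.054 289.9 217.5 [102  84  78  79  78]
scene 0.085 0.062 290.1 215.1 [108  90  78  74  68]
scene 0.085 0.07 290.3 212.8 [106  85  71  67  65]
scene 0.085 0.078 290.5 210.3 [78 67 65 64 65]
scene 0.085 0.086 290.7 207.9 [64 62 60 62 69]
scene 0.085 0.094 290.9 205.4 [ 60  63  72  94 124]
scene 0.085 0.102 291.2 202.9 [ 68  86 115 148 175]
scene 0.085 0.11 291.4 200.4 [ 94 147 182 194 195]
scene 0.085 0.118 291.6 197.8 [140 179 192 194 194]
scene 0.085 0.126 291.8 195.2 [120 163 188 195 194]
scene 0.085 0.134 292.1 192.6 [ 77 107 141 167 186]
scene 0.085 0.142 292.3 189.9 [ 54  60  88 139 179]
```

```bash
python3 -m pendant '[[-1,[0,0,3],[0,0,0]],[-1,[0,0,0],[0,0,0]]]' && python3 -m pendant '[[-1,[0,0,4],[0,0,0]],[-1,[0,0,0],[0,0,0]]]' &&  python3 -m pendant '[[-1,[0,0,4],[0,0,0]],[-1,[0,0,0],[0,0,0]]]'
```

```text
clock: 28.48
tool_pos: [0.6245, -0.0299, 0.0047]
eef_rot: [1.0, 0.0, -0.0, -0.0]
contact_force: [0.5, 0.8, -0.2]
opening: 1.004
finger_force: 0.0
clock: 28.72
tool_pos: [0.6244, -0.0299, 0.0005]
eef_rot: [1.0, -0.0, -0.0, -0.0]
contact_force: [-0.9, -0.0, -0.3]
opening: 1.0
finger_force: 0.0
clock: 28.98
tool_pos: [0.6244, -0.0299, -0.0034]
eef_rot: [1.0, 0.0, -0.0, -0.0]
contact_force: [0.8, 0.4, -0.3]
opening: 1.0
finger_force: 0.0
```

```bash
python3 -m pendant '[[-1,[0,0,4],[0,0,0]],[-1,[0,0,3],[0,0,0]],[-1,[0,0,0],[0,0,0]],[0.5,[0,0,0],[0,0,0]],[0.5,[0,0,0],[0,0,0]],[0.5,[0,0,0],[0,0,0]],[0.5,[0,0,0],[0,0,0]]]' 15 && python3 -m pendant '[[1,[0,0,0],[0,0,0]],[1,[0,0,0],[0,0,0]],[1,[0,0,0],[0,0,0]]]'
```

```text
clock: 29.85
tool_pos: [0.6248, -0.0298, -0.01]
eef_rot: [1.0, 0.0, 0.0, -0.0]
contact_force: [0.7, 0.0, 0.3]
opening: 0.585
finger_force: 15.0
clock: 30.22
tool_pos: [0.6247, -0.0298, -0.01]
eef_rot: [1.0, 0.0, 0.0, -0.0]
contact_force: [0.3, -0.5, 0.2]
opening: 0.585
finger_force: 15.0
```

```bash
python3 -m pendant '[[1,[0,0,-12],[0,0,0]],[1,[0,0,-25],[0,0,0]],[1,[0,0,-35],[0,0,0]],[1,[0,0,-33],[0,0,0]],[1,[-10,20,-10],[0,0,0]],[1,[-17,33,0],[0,0,0]],[1,[-17,33,0],[0,0,0]],[1,[-17,33,0],[0,0,0]]]' && python3 -m pendant '[[1,[-17,33,0],[0,0,0]],[1,[-17,33,0],[0,0,0]],[1,[-17,33,0],[0,0,0]],[1,[-17,33,0],[0,0,0]],[1,[-8,15,0],[0,0,0]],[1,[0,0,0],[0,0,0]],[1,[0,0,0],[0,0,0]]]' && python3 -c "
from h import *
st();j,K,W=snap('wrist','w8.png')
p=r.get_state()['tool_pos']
print(proj(K,W,[.488,-.296,.076]))
g=cv2.cvtColor(j,cv2.COLOR_RGB2GRAY)[205:300:6,190:320:6];print(g)
"
```

```text
clock: 31.22
tool_pos: [0.5612, -0.1517, 0.1044]
eef_rot: [1.0, -0.001, -0.001, 0.0]
contact_force: [0.8, 0.1, -0.6]
opening: 0.588
finger_force: 15.0
clock: 32.1
tool_pos: [0.4885, -0.2941, 0.1047]
eef_rot: [1.0, 0.001, 0.0, -0.001]
contact_force: [0.3, 0.7, -1.1]
opening: 0.588
finger_force: 15.0
32.1 [ 0.4885 -0.2941  0.1047] [[1.0, 0.002], [0.002, -1.0]] 0.588 15.000168336555362 [ 0.3  0.7 -1.1]
[256.9 209.3]
[[191 187 189 197 191 190 192 153 157  65  52  46  42  38 109 114 189 188
  188 198 113 116]
 [185 189 186 191 191 188 162 158 125 110  98  86  72  70  92 119 108 188
  198 119 113 115]
 [197 194 191 186 186 181 157 130 147 176 164 165 165 171  76  65 124 189
  168 112 115 116]
 [194 191 192 194 198 152  59 137 135 133 128 126 206 206 204 129  60 104
  109 116 117 114]
 [177   3  66  67 200 107 141 142 122 123 122  78  80  77 124 133 131  71
  214  37  40   0]
 [ 10  10  10   7 157  85  85  86  85  84  85  85  85  84  87  86  83  83
  123   9   8   8]
 [ 11   9   4   3 171  84  85  85  87  85  85  86  83  85  85  85  84  85
   92   7   4   8]
 [  6   7  13   1 142 136 137 138 138 135 136 136 135 104 103 101 136 137
  136   7   3   8]
 [  6  11  12   0 137 135 136 136 137 136 136 138 135 136 132 132 131 130
  130   2   6  10]
 [  7   7   7   0 136 134 135 135 136 138 134 135 134 133 135 132 130 130
  129   5   6   2]
 [  2  11   8   9 136 135 134 137 137 136 136 136 135 133 133 132 130 130
  129   4   6   7]
 [  3   9   7   0 132 138 134 134 136 135 134 134 133 133 132 133 129 129
  124   5   4   5]
 [ 13  17   6 204 192 133 134 134 136 133 133 135 134 135 132 129 131 132
  160 198   6  22]
 [ 20  22  15  71  75  62  50  49  51  51  49  49  49  50  49  48  49  68
   69  68  18  22]
 [ 36  35  33  35  35  35  33  34  35  36  35  38  36  34  35  35  34  38
   34  36  36  38]
 [ 53  54  55  53  54  54  55  53  54  51  54  55  53  54  53  53  52  55
   54  51  54  53]]
```

```bash
python3 -m pendant '[[1,[0,2,15],[0,0,0]],[1,[0,0,15],[0,0,0]],[1,[0,0,9],[0,0,0]],[1,[0,0,3],[0,0,0]],[1,[0,0,0],[0,0,0]],[1,[0,0,0],[0,0,0]]]' && python3 -m pendant '[[1,[0,0,1],[0,0,0]],[1,[0,0,0],[0,0,0]]]'
```

```text
clock: 32.9
tool_pos: [0.488, -0.2982, 0.0633]
eef_rot: [1.0, -0.0, 0.0, 0.0]
contact_force: [-0.1, 0.5, -1.1]
opening: 0.585
finger_force: 15.0
clock: 33.15
tool_pos: [0.4878, -0.298, 0.0621]
eef_rot: [1.0, 0.0, 0.0, 0.0]
contact_force: [-0.2, -0.5, -0.9]
opening: 0.585
finger_force: 15.0
```

```bash
python3 -m pendant '[[1,[0,-2,1],[0,0,0]],[1,[0,0,1],[0,0,0]],[1,[0,0,0],[0,0,0]],[-1,[0,0,0],[0,0,0]],[-1,[0,0,0],[0,0,0]],[-1,[0,0,0],[0,0,0]],[-1,[0,0,0],[0,0,0]],[-1,[0,0,-15],[0,0,0]]]' && python3 -m pendant '[[-1,[0,0,-30],[0,0,0]],[-1,[-15,0,-30],[0,0,0]],[-1,[-25,0,-30],[0,0,0]],[-1,[0,0,-20],[0,0,0]],[-1,[0,0,0],[0,0,0]],[-1,[0,0,0],[0,0,0]]]' && python3 -c "
from h import *
st();j,K,W=snap('wrist','w9.png');np.savez('w9.npz',K=K,W=W)
cv2.imwrite('pics/w9.png',cv2.resize(j[60:260,130:380],(750,600))[:,:,::-1])"
```

```text
clock: 34.15
tool_pos: [0.4869, -0.2955, 0.0746]
eef_rot: [1.0, 0.0, -0.001, -0.001]
contact_force: [0.6, 0.2, 0.2]
opening: 0.998
finger_force: 0.0
clock: 34.9
tool_pos: [0.4478, -0.2956, 0.1847]
eef_rot: [1.0, 0.0, -0.0, -0.0]
contact_force: [0.2, 0.4, 0.1]
opening: 1.003
finger_force: 0.0
34.9 [ 0.4478 -0.2956  0.1847] [[1.0, 0.001], [0.001, -1.0]] 1.003 0.0 [0.2 0.4 0.1]
```

View pics/w9.png

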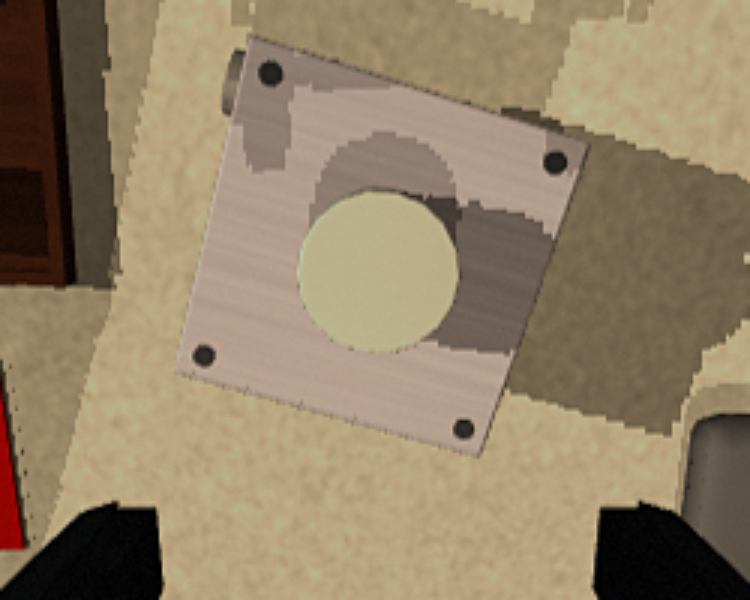

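```bash
python3 - <<'E'
from h import *
a=np.load('w9.npz');K,W=a['K'],a['W']
f=lambda u,v,z:px(K,W,130+u/3,60+v/3,z)
print("pot",f(379,272,.108))
sc=[f(u,v,.076) for u,v in[(271,73),(555,162),(204,355),(464,429)]];print(sc,np.mean(sc,0))
co=[f(u,v,.076) for u,v in[(250,38),(588,145),(177,373),(480,457)]];print(np.mean(co,0))
E
```

```text
pot [ 0.4883 -0.2972]
[array([ 0.5492, -0.2614]), array([ 0.5212, -0.3572]), array([ 0.4533, -0.2333]), array([ 0.4248, -0.3294])] [ 0.487125 -0.295325]
[ 0.486625 -0.295475]
```

```bash
python3 -m pendant '[[-1,[5,-30,0],[0,0,0]],[-1,[10,-50,0],[0,0,0]],[-1,[10,-50,0],[0,0,0]],[-1,[10,-50,0],[0,0,0]],[-1,[10,-50,0],[0,0,0]],[-1,[10,-50,0],[0,0,0]],[-1,[10,-50,0],[0,0,0]],[-1,[10,-50,0],[0,0,0]]]' && python3 -m pendant '[[-1,[10,-50,0],[0,0,0]],[-1,[10,-50,0],[0,0,0]],[-1,[10,-50,0],[0,0,0]],[-1,[10,-45,0],[0,0,0]],[-1,[1,-20,0],[0,0,0]],[-1,[0,0,0],[0,0,0]],[-1,[0,0,0],[0,0,0]]]' && python3 -c "
from h import *
st();j,K,W=snap('wrist')
print('can',proj(K,W,[.5635,.299,.103]),'rd',proj(K,W,[.47,.301,.101]))"
```

```text
clock: 35.95
tool_pos: [0.5224, 0.0858, 0.1839]
eef_rot: [1.0, 0.0, -0.001, 0.0]
contact_force: [0.8, -0.9, -0.2]
opening: 1.002
finger_force: 0.0
clock: 36.83
tool_pos: [0.5637, 0.296, 0.1848]
eef_rot: [1.0, -0.001, -0.0, 0.001]
contact_force: [0.9, 0.7, 0.4]
opening: 1.0
finger_force: 0.0
36.83 [0.5637 0.296  0.1848] [[1.0, -0.003], [-0.003, -1.0]] 1.0 0.0 [0.9 0.7 0.4]
can [251.5 190.4] rd [250.3 270. ]
```

```bash
python3 -c "
from h import *
j,K,W=snap('wrist')
g=cv2.cvtColor(j,cv2.COLOR_RGB2GRAY)
print(g[135:245:5,205:300:5])
m=(g[100:240,195:310]>60).astype(np.uint8)
n,l,s,c=cv2.connectedComponentsWithStats(m)
for k in range(1,n):
  if s[k,4]>200: print(s[k],c[k]+[195,100])
cc=cv2.HoughCircles(cv2.medianBlur(g,5),cv2.HOUGH_GRADIENT,1,60,param1=80,param2=20,minRadius=22,maxRadius=40)
print([(x.round(1),px(K,W,x[0],x[1],.103)) for x in cc[0] if 200<x[0]<300 and 140<x[1]<240])"
```

```text
[[ 29  25  29  28  27  26  26  25  20  20  22  20  19  15  20  17  20  13
    3]
 [ 26  26  27  29  31  26  27  27  22  21  22  21  22  21  27  26  30  27
   29]
 [ 30  24  29  29  28  31  24  29  24  21  24  24  23  28  28  25  29  28
   28]
 [ 28  27  29  25  28  29  29  26  18  24  22  19  19  27  24  28  30  27
   30]
 [ 28  27  30  28  30  29  28  22  16  53  26  23  22  26  28  27  28  29
   28]
 [ 26  30  28  28  25  26  27  46 140 110  85  82  11  18  15  17  30  25
   24]
 [ 27  29  28  27  29  26  29 167 130 102  82  79  30  18  17  17  15  17
   16]
 [ 19  31  29  28  29  28   7 136 124  94  81  62  77  16  19  14  18  18
   17]
 [ 17  13  30  25  27  25 135 239 223 223 223 168  46  19  14  18  17  18
   16]
 [ 18  15  28  26  29  26 237 232  68  74  66 234 201  18  18  18  19  15
   17]
 [ 19  17  28  27  25  10 226  74  75  74  75  71 229  10  16  17  18  16
   20]
 [ 13  18  15  28  29   0 237  76  77  79  77  76 227  29  28  28  31  19
   14]
 [ 15  20  18  28  27  14 225  74  77  77  78  78 230   9  28  23  26  28
   26]
 [ 17  18  18  27  29  27 243 206  75  80  72 203 238  24  28  29  28  25
   28]
 [ 19  15  20  17  29  28  28 231 232 242 226 229  21  22  27  27  28  28
   27]
 [ 21  18  19  18  26  27  24  23  16  11  21  21  22  21  29  27  28  28
   27]
 [ 16  18  15  19  28  30  21  22  20  25  25  23  21  22  29  29  30  28
   29]
 [ 18  21  19  18  17  27  19  54  32  51  24  27  11  12  18  17  25  26
   28]
 [ 18  18  16  18  18  27  51 187 157 122 103 104  26  18  18  17  17  18
   18]
 [ 20  18  18  16  21  20 207 182 156 118 105 102  95  17  17  18  16  19
   17]
 [ 15  17  16  13  17   0 214  49  50  44  38  28  94  14  16  19  16  18
   18]
 [ 19  16  13  16  17 208  64  58  99  97  68  34  37  22  16  18  19  18
   15]]
[   0    0  115  140 4684] [256.50704526 131.28970965]
[  36   56   39   54 1586] [250.00630517 183.43190416]
[ 35 121  40  19 461] [248.76355748 229.57266811]
[]
```

```bash
python3 -m pendant '[[-1,[0,-3,20],[0,0,0]],[-1,[0,0,35],[0,0,0]],[-1,[0,0,35],[0,0,0]],[-1,[0,0,35],[0,0,0]],[-1,[0,0,25],[0,0,0]],[-1,[0,0,13],[0,0,0]],[-1,[0,0,0],[0,0,0]],[-1,[0,0,0],[0,0,0]]]' 25 && python3 -m pendant '[[0.5,[0,0,0],[0,0,0]],[0.5,[0,0,0],[0,0,0]],[0.5,[0,0,0],[0,0,0]],[0.5,[0,0,0],[0,0,0]],[1,[0,0,0],[0,0,0]],[1,[0,0,0],[0,0,0]],[1,[0,0,0],[0,0,0]]]'
```

```text
clock: 37.92
tool_pos: [0.5647, 0.3021, 0.0231]
eef_rot: [1.0, -0.0, 0.001, -0.0]
contact_force: [0.7, -0.1, -0.4]
opening: 0.998
finger_force: 0.0
clock: 38.8
tool_pos: [0.5637, 0.302, 0.0219]
eef_rot: [1.0, -0.0, -0.0, 0.0]
contact_force: [-0.6, -0.4, 0.7]
opening: 0.447
finger_force: 25.0
```

```bash
python3 -m pendant '[[1,[0,0,-15],[0,0,0]],[1,[0,0,-30],[0,0,0]],[1,[0,0,-35],[0,0,0]],[1,[0,0,-20],[0,0,0]],[1,[3,20,0],[0,0,0]],[1,[8,35,0],[0,0,0]],[1,[8,35,0],[0,0,0]],[1,[8,35,0],[0,0,0]]]' && python3 -m pendant '[[1,[8,35,0],[0,0,0]],[1,[8,35,0],[0,0,0]],[1,[4,35,0],[0,0,0]],[1,[0,17,0],[0,0,0]],[1,[0,0,30],[0,0,0]],[1,[0,0,25],[0,0,0]],[1,[0,0,0],[0,0,0]],[1,[0,0,0],[0,0,0]]]'
```

```text
clock: 39.8
tool_pos: [0.5901, 0.1736, 0.1211]
eef_rot: [1.0, -0.001, -0.001, 0.001]
contact_force: [-0.1, -0.3, -1.1]
opening: 0.448
finger_force: 25.0
clock: 40.8
tool_pos: [0.611, 0.0551, 0.0675]
eef_rot: [1.0, 0.0, 0.0, -0.0]
contact_force: [-0.4, -0.6, -0.9]
opening: 0.444
finger_force: 25.0
```

```bash
python3 -m pendant '[[1,[0,0,20],[0,0,0]],[1,[0,0,12],[0,0,0]],[1,[0,0,5],[0,0,0]],[1,[0,0,2],[0,0,0]],[1,[0,0,0],[0,0,0]],[1,[0,0,0],[0,0,0]]]' && python3 -m pendant '[[-1,[0,0,0],[0,0,0]],[-1,[0,0,0],[0,0,0]],[-1,[0,0,0],[0,0,0]],[-1,[0,0,0],[0,0,0]],[-1,[0,0,-30],[0,0,0]],[-1,[0,0,-40],[0,0,0]],[-1,[0,0,-40],[0,0,0]],[-1,[0,0,-46],[0,0,0]]]' && python3 -m pendant '[[-1,[-15,-25,0],[0,0,0]],[-1,[-25,-45,0],[0,0,0]],[-1,[-25,-45,0],[0,0,0]],[-1,[-25,-45,0],[0,0,0]],[-1,[-25,-45,0],[0,0,0]],[-1,[-25,-40,0],[0,0,0]],[-1,[0,0,0],[0,0,0]],[-1,[0,0,0],[0,0,0]]]'&& python3 -c "
from h import *
st();j,K,W=snap('wrist')
print('rd',proj(K,W,[.47,.301,.101]))
g=cv2.cvtColor(j,cv2.COLOR_RGB2GRAY)
h=cv2.cvtColor(j,cv2.COLOR_RGB2HSV)
m=((h[...,1]>150)&(h[...,2]>100)).astype(np.uint8);m[:100]=0;m[260:]=0;m[:,:190]=0;m[:,320:]=0
print(cv2.boundingRect(m)); print(g[150:230:4,215:290:4])"
```

```text
clock: 41.55
tool_pos: [0.6111, 0.0551, 0.0282]
eef_rot: [1.0, 0.0, 0.0, -0.0]
contact_force: [0.1, -0.0, -0.9]
opening: 0.447
finger_force: 25.0
clock: 42.55
tool_pos: [0.6101, 0.0551, 0.1849]
eef_rot: [1.0, 0.0, -0.001, 0.0]
contact_force: [0.0, -0.2, -0.1]
opening: 0.997
finger_force: 0.0
clock: 43.55
tool_pos: [0.471, 0.2993, 0.184]
eef_rot: [1.0, -0.0, 0.0, 0.0]
contact_force: [-0.7, -0.8, 1.3]
opening: 1.0
finger_force: 0.0
43.55 [0.471  0.2993 0.184 ] [[1.0, -0.0], [-0.0, -1.0]] 1.0 0.0 [-0.7 -0.8  1.3]
rd [252.9 190.9]
(227, 152, 49, 56)
[[ 21  19  17  32  30  22  22  25  22  27  27  25  27  25  25  26  32  34
   31]
 [ 21  21  18  30  29  25  22  81 185 158 132  83  25  12  14  20  32  32
   30]
 [ 19  21  19  30  29  17 221 212 107  89 105 148 113  32  13  16  20  21
   18]
 [ 18  22  20  18  28 241  74  69 103 101  98  61  37 112   9  22  20  19
   18]
 [ 21  20  21  20  10  79 110 103 100  98  98  90  85  41 117  16  19  21
   22]
 [ 20  16  19  20 159 116 114 104 102 100 100  93  84  81  40  19  18  19
   19]
 [ 18  19  19  17 129 134 119 100   5   4   4  89  86  81  76 
[... 372 characters left out ...]
  33  33  31  30  29  31  80  73  21  28  16
   20]
 [ 18  18  21  21  11 107  45  33  32  32  30  30  30  77  28  31  30  32
   34]
 [ 19  20  19  19  17   7 110  54  31  33  30  31  82  37  25  34  30  31
   32]
 [ 19  16  20  18  21  22   9  51 102 100  92  61  23  26  24  32  29  32
   31]
 [ 20  22  18  19  21  23  14  14  25  23  25  27  24  27  24  32  32  36
   31]
 [ 20  20  19  19  20  20  12  13  27  21  26  25  24  26  24  31  31  32
   28]
 [ 18  21  19  21  21  19   9  11  19  22  20  22  23  25  23  33  33  32
   30]
 [ 22  22  20  19  19 124 119 115 113 113 111 114 114  30  21  20  29  27
   25]
 [ 20  20  16  20  16 131 119 117 114 111 114 110 110  83  22  19  23  19
   18]]
```

```bash
python3 -m pendant '[[-1,[1,-2,20],[0,0,0]],[-1,[0,0,35],[0,0,0]],[-1,[0,0,35],[0,0,0]],[-1,[0,0,35],[0,0,0]],[-1,[0,0,25],[0,0,0]],[-1,[0,0,12],[0,0,0]],[-1,[0,0,0],[0,0,0]],[-1,[0,0,0],[0,0,0]]]' 30 && python3 -m pendant '[[0.5,[0,0,0],[0,0,0]],[0.5,[0,0,0],[0,0,0]],[0.5,[0,0,0],[0,0,0]],[0.5,[0,0,0],[0,0,0]],[1,[0,0,0],[0,0,0]],[1,[0,0,0],[0,0,0]],[1,[0,0,-15],[0,0,0]],[1,[0,0,-30],[0,0,0]]]'
```

```text
clock: 44.6
tool_pos: [0.4727, 0.302, 0.0229]
eef_rot: [1.0, -0.0, 0.001, -0.0]
contact_force: [-0.3, 0.8, -0.4]
opening: 1.0
finger_force: 0.0
clock: 45.6
tool_pos: [0.4707, 0.3011, 0.0669]
eef_rot: [1.0, -0.0, -0.001, 0.001]
contact_force: [0.4, -1.0, -1.5]
opening: 0.604
finger_force: 30.0
```

```bash
python3 -m pendant '[[1,[0,0,-35],[0,0,0]],[1,[0,0,-35],[0,0,0]],[1,[0,0,-15],[0,0,0]],[1,[6,20,0],[0,0,0]],[1,[12,37,0],[0,0,0]],[1,[12,38,0],[0,0,0]],[1,[12,38,0],[0,0,0]],[1,[12,38,0],[0,0,0]]]' && python3 -m pendant '[[1,[12,38,0],[0,0,0]],[1,[12,38,0],[0,0,0]],[1,[12,38,0],[0,0,0]],[1,[12,38,0],[0,0,0]],[1,[12,38,0],[0,0,0]],[1,[12,38,0],[0,0,0]],[1,[8,18,0],[0,0,0]],[1,[0,0,0],[0,0,0]]]' && python3 -m pendant '[[1,[0,0,35],[0,0,0]],[1,[0,0,35],[0,0,0]],[1,[0,0,20],[0,0,0]],[1,[0,0,8],[0,0,0]],[1,[0,0,0],[0,0,0]],[1,[0,0,0],[0,0,0]]]'
```

```text
clock: 46.6
tool_pos: [0.5253, 0.1296, 0.1514]
eef_rot: [1.0, 0.0, -0.001, 0.0]
contact_force: [-0.6, 0.0, -1.7]
opening: 0.606
finger_force: 30.0
clock: 47.6
tool_pos: [0.6055, -0.1158, 0.1515]
eef_rot: [1.0, -0.001, -0.0, 0.0]
contact_force: [-0.2, -0.2, -2.5]
opening: 0.604
finger_force: 30.0
clock: 48.35
tool_pos: [0.6065, -0.1146, 0.0549]
eef_rot: [1.0, 0.0, 0.001, 0.0]
contact_force: [-0.7, -0.7, -1.3]
opening: 0.605
finger_force: 30.0
```

```bash
python3 -m pendant '[[1,[0,0,14],[0,0,0]],[1,[0,0,8],[0,0,0]],[1,[0,0,3],[0,0,0]],[1,[0,0,1],[0,0,0]],[1,[0,0,0],[0,0,0]],[1,[0,0,0],[0,0,0]]]' && python3 -m pendant '[[-1,[0,0,0],[0,0,0]],[-1,[0,0,0],[0,0,0]],[-1,[0,0,0],[0,0,0]],[-1,[0,0,0],[0,0,0]],[-1,[0,0,-30],[0,0,0]],[-1,[0,0,-40],[0,0,0]],[-1,[0,0,-40],[0,0,0]],[-1,[0,0,-46],[0,0,0]]]' && python3 -m pendant '[[-1,[-12,-25,0],[0,0,0]],[-1,[-22,-40,0],[0,0,0]],[-1,[-25,-45,0],[0,0,0]],[-1,[-25,-45,0],[0,0,0]],[-1,[-25,-45,0],[0,0,0]],[-1,[-25,-45,0],[0,0,0]],[-1,[-25,-45,0],[0,0,0]],[-1,[-25,-45,0],[0,0,0]]]'&& python3 -m pendant '[[-1,[-25,-45,0],[0,0,0]],[-1,[-22,-40,0],[0,0,0]],[-1,[0,0,0],[0,0,0]],[-1,[0,0,0],[0,0,0]]]' && python3 -c "
from h import *
st();j,K,W=snap('wrist')
print('sqcap',proj(K,W,[.3745,.305,.095]),'sqtop corners',[proj(K,W,[.3745+a,.305+b,.079]).tolist() for a in(-.024,.024) for b in(.024,-.024)])
g=cv2.cvtColor(j,cv2.COLOR_RGB2GRAY)
np.set_printoptions(linewidth=200)
print(g[140:240:4,205:310:4])"
```

```text
clock: 49.1
tool_pos: [0.6052, -0.1148, 0.0282]
eef_rot: [1.0, -0.0, -0.0, -0.0]
contact_force: [-2.5, 1.1, 5.7]
opening: 0.607
finger_force: 30.0
clock: 50.1
tool_pos: [0.6052, -0.1148, 0.1849]
eef_rot: [1.0, 0.0, -0.0, -0.0]
contact_force: [0.4, 0.3, 0.9]
opening: 1.002
finger_force: 0.0
clock: 51.1
tool_pos: [0.421, 0.2215, 0.1841]
eef_rot: [1.0, -0.0, 0.0, -0.0]
contact_force: [0.5, -0.2, 0.6]
opening: 0.998
finger_force: 0.0
clock: 51.6
tool_pos: [0.3751, 0.3043, 0.184]
eef_rot: [1.0, -0.0, 0.0, 0.0]
contact_force: [0.1, -0.3, -0.5]
opening: 1.0
finger_force: 0.0
51.6 [0.3751 0.3043 0.184 ] [[1.0, -0.001], [-0.001, -1.0]] 1.0 0.0 [ 0.1 -0.3 -0.5]
sqcap [254.  188.8] sqtop corners [[232.6, 205.4], [275.5, 205.4], [231.4, 163.0], [276.5, 163.0]]
[[ 16   8  15  16  14  16  17  14  18   9  10  21  20  20  22  20  17  22  27  23  25  25  23  23  24  25  18]
 [ 15  16  18  17  17  17  13  17  15   8   9  16  20  20  20  19  22  18  25  25  25  25  25  25  22  20  15]
 [ 15  15  17  15  16  16  14  11  16   9  12  12  21  19  18  19  20  20  23  25  24  24  21  21  23  23   3]
 [ 12  1
[... 1734 characters left out ...]
 217 218 215 211 219 220 211 219]
 [141 130 134 137 142 144 141 135 138 139 137 135 132 136 137 142 135 125 210 209 220 206 216 216 214 210 208]
 [222 176 179 131 136 131 138 133 127 136 143 138 138 141 142 136 134 141 223 212 217 215 215 216 216 208 213]
 [221 222 212 211 213 220 216 214 223 234 168 169 135 118 131 132 140 132 221 213 212 216 210 220 213 216 208]
 [215 217 210 211 221 218 221 215 212 214 210 214 216 215 211 206 222 226 222 219 209 212 216 218 211 223 208]
 [216 218 216 217 218 218 209 214 223 217 216 208 220 215 207 217 214 217 221 218 212 213 205 216 213 211 217]
 [215 216 212 221 216 213 211 219 219 217 217 218 219 216 216 214 207 212 210 215 216 218 208 218 204 216 214]]
```

```bash
python3 -m pendant '[[-1,[0,-1,20],[0,0,0]],[-1,[0,0,35],[0,0,0]],[-1,[0,0,35],[0,0,0]],[-1,[0,0,35],[0,0,0]],[-1,[0,0,25],[0,0,0]],[-1,[0,0,12],[0,0,0]],[-1,[0,0,0],[0,0,0]],[-1,[0,0,0],[0,0,0]]]' 25 && python3 -m pendant '[[0.5,[0,0,0],[0,0,0]],[0.5,[0,0,0],[0,0,0]],[0.5,[0,0,0],[0,0,0]],[0.5,[0,0,0],[0,0,0]],[1,[0,0,0],[0,0,0]],[1,[0,0,0],[0,0,0]],[1,[0,0,0],[0,0,0]]]'
```

```text
clock: 52.65
tool_pos: [0.3755, 0.306, 0.0227]
eef_rot: [1.0, -0.0, 0.001, -0.0]
contact_force: [-1.0, -0.6, -0.5]
opening: 0.998
finger_force: 0.0
clock: 53.52
tool_pos: [0.3747, 0.3062, 0.022]
eef_rot: [1.0, 0.0, 0.0, -0.0]
contact_force: [-0.3, 1.0, 2.3]
opening: 0.546
finger_force: 24.7
```

```bash
python3 -m pendant '[[1,[0,0,-15],[0,0,0]],[1,[0,0,-30],[0,0,0]],[1,[0,0,-35],[0,0,0]],[1,[0,0,-30],[0,0,0]],[1,[8,18,0],[0,0,0]],[1,[17,38,0],[0,0,0]],[1,[17,38,0],[0,0,0]],[1,[17,38,0],[0,0,0]]]' && python3 -m pendant '[[1,[17,38,0],[0,0,0]],[1,[17,38,0],[0,0,0]],[1,[17,38,0],[0,0,0]],[1,[17,38,0],[0,0,0]],[1,[17,38,0],[0,0,0]],[1,[7,14,0],[0,0,0]],[1,[0,0,0],[0,0,2]],[1,[0,0,0],[0,0,0]]]' && python3 -m pendant '[[1,[0,0,35],[0,0,0]],[1,[0,0,25],[0,0,0]],[1,[0,0,15],[0,0,0]],[1,[0,0,0],[0,0,0]],[1,[0,0,0],[0,0,0]]]'
```

```text
clock: 54.52
tool_pos: [0.434, 0.1727, 0.1327]
eef_rot: [1.0, 0.0, 0.0, 0.0]
contact_force: [0.3, -0.1, -1.5]
opening: 0.545
finger_force: 24.7
clock: 55.52
tool_pos: [0.5248, -0.0278, 0.1319]
eef_rot: [1.0, -0.016, -0.001, -0.001]
contact_force: [0.7, -0.4, -0.7]
opening: 0.547
finger_force: 24.7
clock: 56.15
tool_pos: [0.5262, -0.0296, 0.0576]
eef_rot: [1.0, -0.017, 0.001, -0.0]
contact_force: [0.0, -0.2, -1.0]
opening: 0.548
finger_force: 24.7
```

```bash
python3 -m pendant '[[1,[0,0,14],[0,0,0]],[1,[0,0,9],[0,0,0]],[1,[0,0,5],[0,0,0]],[1,[0,0,1],[0,0,0]],[1,[0,0,0],[0,0,0]],[1,[0,0,0],[0,0,0]]]' && python3 -m pendant '[[-1,[0,0,0],[0,0,0]],[-1,[0,0,0],[0,0,0]],[-1,[0,0,0],[0,0,0]],[-1,[0,0,0],[0,0,0]],[-1,[0,0,-30],[0,0,0]],[-1,[0,0,-40],[0,0,0]],[-1,[0,0,-40],[0,0,0]],[-1,[0,0,-50],[0,0,0]]]' && python3 -m pendant '[[-1,[0,0,-40],[0,0,0]],[-1,[0,0,-30],[0,0,0]],[-1,[0,0,0],[0,0,0]],[-1,[0,0,0],[0,0,0]]]' && python3 -c "
from h import *
st();i,K,W=snap('wrist');np.savez('w10.npz',K=K,W=W)
cv2.imwrite('pics/w10.png',cv2.resize(i[50:250,100:366],(798,600),interpolation=cv2.INTER_CUBIC)[:,:,::-1])"
```

```text
clock: 56.9
tool_pos: [0.5253, -0.0299, 0.028]
eef_rot: [1.0, -0.017, -0.0, -0.0]
contact_force: [-2.0, -0.0, 3.2]
opening: 0.547
finger_force: 24.7
clock: 57.9
tool_pos: [0.525, -0.0299, 0.1888]
eef_rot: [1.0, -0.017, -0.001, -0.0]
contact_force: [-0.0, -0.2, 0.6]
opening: 0.999
finger_force: 0.0
clock: 58.4
tool_pos: [0.5249, -0.0298, 0.257]
eef_rot: [1.0, -0.017, -0.001, -0.0]
contact_force: [0.5, -0.7, -0.0]
opening: 1.0
finger_force: 0.0
58.4 [ 0.5249 -0.0298  0.257 ] [[0.999, -0.035], [-0.035, -0.999]] 1.0 0.0 [ 0.5 -0.7 -0. ]
```

View pics/w10.png

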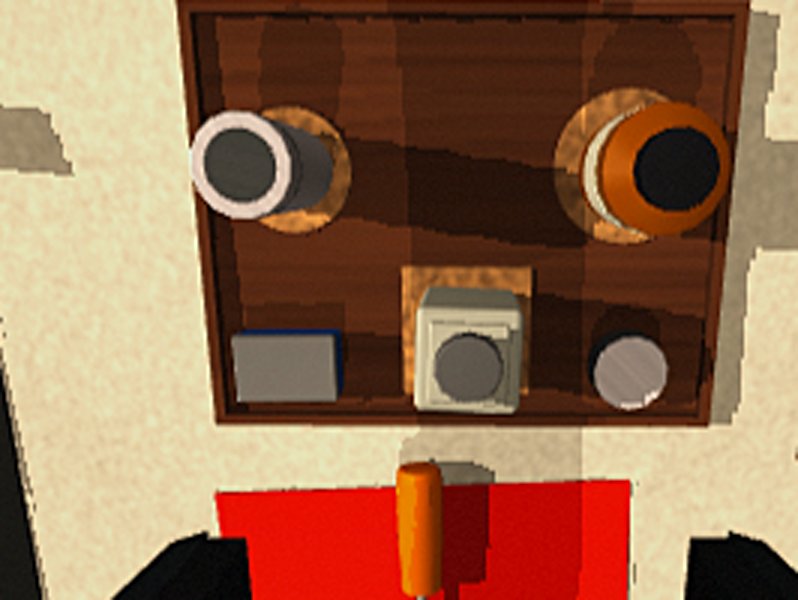

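```bash
python3 - <<'E'
from h import *
a=np.load('w10.npz');K,W=a['K'],a['W']
f=lambda u,v,z:px(K,W,100+u/3,50+v/3,z)
print("can",f(241,165,.109),"rd",f(678,169,.107),"sq",f(469,368,.101))
print("sqco edge mid",f(467,266,.009),"rd co top",f(632,88,.009),"left",f(555,168,.009),"small top",f(297,106,.009),"bottom",f(300,234,.009),"right",f(351,170,.009))
q=[f(u,v,.014) for u,v in[(179,2),(750,2),(217,424),(709,424)]];print(q,np.mean(q,0))
E
```

```text
can [0.6103 0.0531] rd [ 0.6032 -0.1152] sq [ 0.5258 -0.0318]
sqco edge mid [ 0.5591 -0.0322] rd co top [ 0.6421 -0.1158] left [ 0.6061 -0.0781] small top [0.6394 0.0488] bottom [0.5782 0.0532] right [0.6086 0.0246]
[array([0.6862, 0.0989]), array([ 0.6772, -0.1692]), array([0.4793, 0.1071]), array([ 0.4701, -0.1615])] [ 0.5782   -0.031175]
```

```bash
python3 -c "
from plant import r
print(r.finish_job())"
```

```text
the job is handed in; nothing more can be done
None
```

The job is done and handed in at about 58 s: the pot stands on the microscope stage within about 2 mm of the aperture centre, all three items are upright on their own coasters within about 3 mm, and the gripper has let go of everything.

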